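Set the saw station's length stop to its marked line

TASK

Set the saw station's length stop with fingertip pushes only: swing the clamp lever fully open, push the dial round by its black knob until the dial's index mark lines up with the line of the memory pointer, then swing the lever fully back so that the setting is clamped. Push lightly and grip nothing, leave the memory pointer where it is, and neither shift nor lift the timber in the guide or the things lying about.

Things in the scene. Friction and masses are not known exactly. Their poses are not given: they have to be found in the camera images.
- stop_station: Fixed saw station: plywood base 230 x 520 x 18 mm, grey housing (156 x 208 mm, flat top at z 60 mm) at its +y end, wooden saw guide (tops at z 74 mm) at its -y end. Origin: on the table under the dial's axis; at yaw 0 x points away from the robot, y left along the base. Dial axis at x=0, y=0, lever axis at x=0, y=100 mm. Heights z in all entries are above the table.
- dial (a joint): Grey metal disc 104 mm across, top face z 68 mm (hub to z 75 mm), upright axis. Radians 0 to 5.2, anticlockwise from above; at 0 the index mark is 121 deg anticlockwise from station +x, on the first scale line; a line every 0.1 rad. Starts near 0, below the pointer's value. Stays where left; 2 to 4 N on the knob turn it if the lever is open; clamped, a brake holds it (20 N). Drives the stop bar.
- memory_pointer (a joint): Memory pointer: black steel clip (18 x 16 mm, top at z 66 mm) on the scale ring outside the dial, reaching from 61 to 79 mm from the dial's axis, with a pale line along its middle. Its joint value is the dial value at which the index mark lines up with it. Stiff; not to be moved.
- clamp_lever (a joint): Black lever reaching 78 mm from its upright axis; handle 16 mm thick, z 74 to 90 mm over its outer third, thinner towards the hub. Radians: 0 clamped (pointing along station +x), growing anticlockwise from above to 1.25 fully open (nearly along +y), with a firm stop at each end. About 2 N at the tip swing it; it stays where left.
- index_mark (a point): Outer end of the dial's index mark, a dark radial line on the dial's top face: on its rim, 52 mm from the axis, z 68 mm. It turns with the dial.
- pointer_line (a point): Point on the dial's rim (52 mm from the axis, z 68 mm) that the line of the memory pointer points at: where the index mark must come.
- spinner_knob (a point): Black round knob standing up from the dial, half a turn from the index mark, 37 mm from the dial's axis: 16 mm across at its foot, 20 mm near its top, from z 68 to 101 mm; this point lies on the knob's own axis at z 84 mm. It revolves freely on its own pin.
- lever_tip (a point): Middle of the lever's handle near its end, 66 mm from the lever's axis, z 82 mm.
- lever_pivot (a point): On the lever's axis, z 82 mm. Its hub is 25 mm across and reaches to z 83 mm.
- timber_blank: Loose pale timber 46 x 445 x 42 mm lying in the saw guide, sticking out at the far (-y) side. Origin: centre of its underside.
- pencil_stub: Brown pencil stub, 85 mm long, 7 mm thick, loose on the plywood base in front of the housing. Origin: centre of its underside.
- bevel_gauge: Sliding bevel with dark wooden stock, 130 x 22 x 24 mm, loose on the plywood base in front of the saw guide. Origin: centre of its underside.
- offcut_small: Wooden offcut 52 x 75 x 34 mm, loose on the plywood base behind the saw guide. Origin: centre of its underside.

How it is judged:
By the outcome, as a careful person would: the job done as asked, in the order asked, and still so for the second after the job is handed in, with the robot touching nothing.
It also fails if it takes over 72 s, if anything falls off the work surface, if the arm or the gripper's body presses on something with over 40 N, if the wrist force passes 120 N, or if a joint passes its speed limit or range.

ROBOT

A 6-joint arm with a two-finger parallel gripper is mounted at the origin on a cart in front of the work surface, level with it; the furniture and walls round the work are solid. World frame = base frame: x ahead of the robot, y to its left, z up, the work surface at z = 0. Lengths are in m, angles in rad, forces in N, time in s.
With the tool pointing down it reaches from about 0.325 to 0.775 m from the base axis. Payload 5.5 kg.
Tool frame: the origin (TCP) lies midway between the tips of the shut fingers; the grasp point (between the pads) lies 19 mm behind it; z points along the fingers, y is the line along which they close (so a half turn about z gives the same grasp; the last joint's range is limited). The gripper opens to 88 mm and grips with 3 to 60 N. Pads are 20 mm wide; open, the fingers measure 115 mm over their backs; the gripper's body (75 mm by 178 mm) begins 61 mm behind the grasp point.
Start: joints at [1.214, 0.091, 1.231, -0, 1.82, -0.057], TCP at [0.177, 0.573, 0.223] pointing down, gripper open.
Joint ranges: [-2.87, 2.87], [-0.86, 2.18], [0.17, 2.46], [-1.51, 4.65], [0.06, 2.69], [-2.65, 2.65]. Speed limits (rad/s): [2.57, 2.57, 3.01, 3.14, 3.14, 3.14].

INTERFACE

Orientations are given as a unit quaternion [x, y, z, w].
In Python, from plant import env, viewer gives the robot as it stands. The module is installed in compiled form; this text tells all that it offers.
- The arm moves only by the tool drive_tool, never from a script. Its argument "motion" is one flat list of numbers, 4 for each row, row after row: the shift along the tool's x, y, z scaled (see below), then the turn about the tool's z scaled (see below). In form: [dx, dy, dz, yaw, dx, dy, dz, yaw, ...]. A call has 1 to 8 rows; each row is the pose to reach, as a shift and turn from the pose commanded when the call began, along the tool's axes at that moment; what a row does not reach only later rows make up. The controller multiplies each number of a shift by 0.12 m and each number of a turn by 30 degrees. A row lasts 1/8 s, in which the tool goes at most 62.5 mm and 10.7 degrees, less where a joint would pass 70% of its speed; a pose out of reach is approached as far as the arm can. A call with a number of a shift or a turn outside -1 to 1 is refused whole. A call with a gripper value outside its range is refused whole. "jaw" is the opening, from 0 (shut) to 1 (fully open), set as the call begins (left out, the last holds). The fingers move at their own pace and stop on an object; the grip force is fixed at half the most. Time passes only in rows, so rows that repeat a pose let the fingers close. It gives the time, the measured TCP pose, the force, the opening and the grip force at its end, in the units of the state.
- env.observe(): the state, without advancing time (a new reading comes with each control period).
- viewer.capture(name): name is "scene" or "top"; returns a dict with "img" (420x560x3 uint8, blue, green, red), "camera_matrix" (3x3 intrinsics, pixels), "D" ([k1, k2, p1, p2, k3] as OpenCV has them; the pictures are not rectified), "T" (4x4, takes a point from camera to world coordinates). Camera axes: x right, y down, z forward; pixel columns grow to the right and rows downward; lengths in m; the calibration is good to about 2 mm. A picture is of the moment at which its call begins. There is no depth.
- env.sign_off(): hands the job in; it is judged then, once.
The state is a dict: "t": time; "joint_pos": joint angles; "qd": joint speeds; "joint_torque": joint torques, N m; "eef_pos": TCP position; "eef_rot": TCP orientation; "contact_force": force on the tool from outside, world axes, zero at the start; "moment": the same for the moment, N m; "width": opening from 0.0 (shut) to 1.0 (fully open); "finger_force": force on a finger pad.
Only numpy, scipy, OpenCV 4.12 (cv2) and the standard library are available. Lean on these libraries where they do the work, as an engineer would, in place of code of your own. Each camera call takes 0.05 s, during which the arm holds its last target. There are 200 camera calls.

## Working session

There is one attempt and no reset: what is moved stays moved. The work goes in short steps, Python scripts to look and compute and a tool call to move; the robot and the scene stay as the last step left them, time stands still between calls to the robot, and variables do not carry over. Pictures are saved under pics/ and viewed, at most 10 in all, crops included, and the job is handed in when it is done.

Besides the shell and the picture viewer there is one more tool, called as name(argument=value, ...), one argument or row to a line, values as JSON. drive_tool: Moves the arm, as the interface text tells. Its arguments: {"type":"object","properties":{"motion":{"type":"array","items":{"type":"number","minimum":-1,"maximum":1}},"jaw":{"type":"number"}},"required":["motion"]}

```bash
mkdir -p pics
cat > h.py <<'E'
import numpy as np, cv2
from plant import env, viewer
def cap(n,f=None):
    c=viewer.capture(n)
    if f: cv2.imwrite('pics/'+f,c['img'])
    np.savez('pics/%s.npz'%n,**{k:np.array(v) for k,v in c.items()})
    return c
def ray(c,uv,z):
    p=cv2.undistortPoints(np.array(uv,float).reshape(-1,1,2),np.array(c['camera_matrix']),np.array(c['D'],float)).reshape(-1,2)
    T=np.array(c['T']); d=np.c_[p,np.ones(len(p))]@T[:3,:3].T; o=T[:3,3]
    return o+d*((z-o[2])/d[:,2])[:,None]
def proj(c,P):
    T=np.linalg.inv(np.array(c['T'])); 
    return cv2.projectPoints(np.array(P,float).reshape(-1,3),cv2.Rodrigues(T[:3,:3])[0],T[:3,3],np.array(c['camera_matrix']),np.array(c['D'],float))[0].reshape(-1,2)
E
python3 - <<'E'
from h import *
a=cap('top','top0.png');b=cap('scene','scene0.png')
for c in(a,b): print(np.round(c['T'],3).tolist(),np.round(c['camera_matrix'],1).tolist())
s=env.observe();print(s)
E
```

```text
[[0.003, -0.998, 0.066, 0.486], [-1.0, -0.004, -0.011, -0.031], [0.011, -0.066, -0.998, 1.02], [0.0, 0.0, 0.0, 1.0]] [[402.1, 0.0, 272.8], [0.0, 402.1, 208.6], [0.0, 0.0, 1.0]]
[[0.762, -0.338, 0.553, -0.062], [-0.648, -0.418, 0.637, -0.705], [0.016, -0.843, -0.537, 0.66], [0.0, 0.0, 0.0, 1.0]] [[391.0, 0.0, 280.6], [0.0, 391.0, 212.3], [0.0, 0.0, 1.0]]
{'t': 0.1, 'joint_pos': array([ 1.21432233e+00,  9.18114132e-02,  1.23173450e+00, -5.78786567e-06,
        1.81980364e+00, -5.66791924e-02]), 'qd': array([ 3.61347300e-05, -8.98736777e-04, -2.71883323e-03, -1.30898137e-03,
        1.25739846e-03, -1.07705579e-03]), 'joint_torque': array([ 2.06961959e-03, -4.47856271e+01, -4.07570386e+01,  6.98650978e-02,
        2.84222688e-02, -1.29461687e-04]), 'eef_pos': array([0.17709604, 0.57299887, 0.22162077]), 'eef_rot': array([ 1.49337332e-01,  9.88785917e-01, -8.60348037e-04, -1.77433550e-04]), 'contact_force': array([0.35517156, 0.33237405, 0.63086978]), 'moment': array([ 0.0366517 ,  0.01922115, -0.0256328 ]), 'finger_force': 0.0, 'width': 1.0014963089916429}
```

View pics/top0.png

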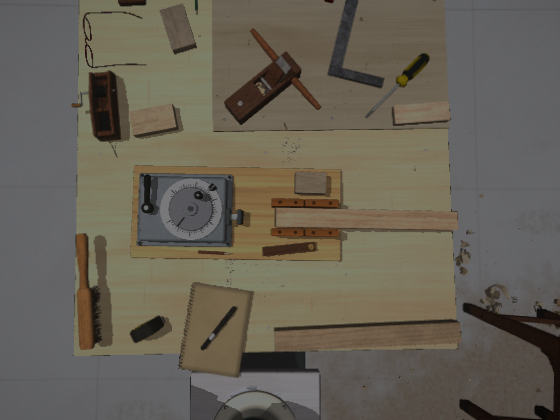

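View pics/scene0.png

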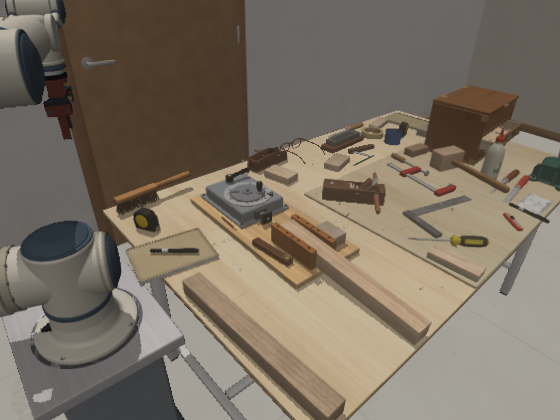

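The top view shows the station: dial centre near (191,209), lever hub near (148,208) with its handle pointing up (+x), dark knob near (198,195), and the index mark towards the lower left. I'll zoom in.

Run:
```python
from h import *
a=np.load('pics/top.npz');im=a['img'][162:262,128:248]
cv2.imwrite('pics/crop0.png',cv2.convertScaleAbs(cv2.resize(im,(720,600),interpolation=cv2.INTER_CUBIC),alpha=1.5))
# corners of base
print(ray(a,[(134,165.5),(341,170),(341,261.5),(130.5,258)],.018).round(4))
print(ray(a,[(191,209)],.068),ray(a,[(148,208)],.083))
```

```text
[[ 0.6591  0.305   0.018 ]
 [ 0.6503 -0.2137  0.018 ]
 [ 0.4216 -0.2117  0.018 ]
 [ 0.4292  0.3076  0.018 ]]
[[0.54736995 0.15180354 0.068     ]] [[0.54836621 0.24844908 0.083     ]]
```

View pics/crop0.png

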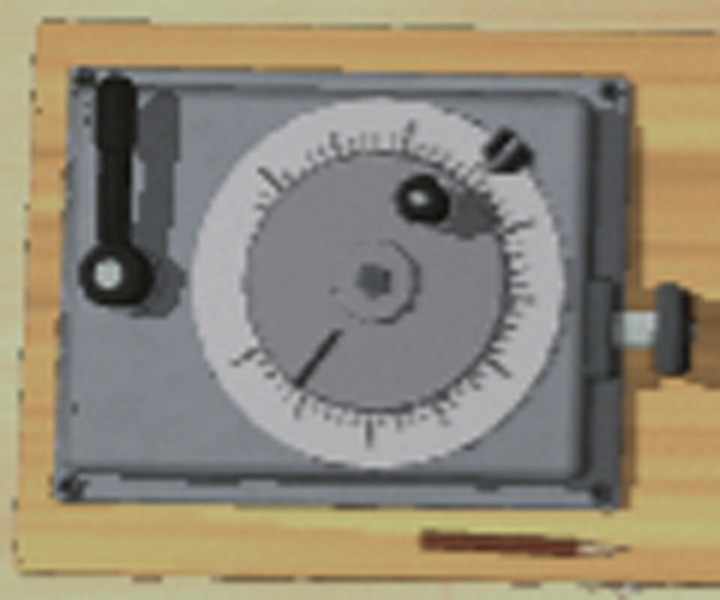

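```bash
cat >> h.py <<'E'
def world(p,P):
    x,y,t=p; P=np.array(P,float).reshape(-1,3); c,s=np.cos(t),np.sin(t)
    return np.c_[x+c*P[:,0]-s*P[:,1],y+s*P[:,0]+c*P[:,1],P[:,2]]
def polar(c,p,z,r0,r1,n=1440,k=40):   # rows radius, cols station angle deg
    A,R=np.meshgrid(np.arange(n)*2*np.pi/n,np.linspace(r0,r1,k))
    uv=proj(c,world(p,np.c_[(R*np.cos(A)).ravel(),(R*np.sin(A)).ravel(),np.full(A.size,z)])).astype(np.float32).reshape(k,n,2)
    return cv2.remap(cv2.cvtColor(c['img'],cv2.COLOR_BGR2GRAY),uv[...,0],uv[...,1],cv2.INTER_CUBIC)
E
python3 - <<'E'
from h import *
from scipy.optimize import least_squares
a=np.load('pics/top.npz');b=np.load('pics/scene.npz')
q=lambda u,v:((u+.5)/6-.5+128,(v+.5)/6-.5+162)
obs=[(*q(377.5,282.5),0,0,.062),(*q(375,281),0,0,.068),(*q(110,274),0,.1,.083)]
obs=np.array(obs)
f=lambda p:(proj(a,world(p,obs[:,2:]))-obs[:,:2]).ravel()
r=least_squares(f,[.548,.152,0]);print(r.x,f(r.x).round(2)); 
p=np.array([r.x[0],r.x[1],(r.x[2]-.016)/2 if 0 else -.016]); np.save('p.npy',p);print(p)
img=np.vstack([polar(a,p,.068,.03,.052),polar(a,p,.066,.053,.082)])
img=np.vstack([img,polar(b,p,.068,.03,.052),polar(b,p,.066,.053,.082)])
img=cv2.resize(img,(800,480))
cv2.imwrite('pics/pol0.png',cv2.convertScaleAbs(img,alpha=1.5))
for c in(a,b):
    m=polar(c,p,.068,.03,.050).mean(0); s=m[400:800]; i=s.argmin(); print('idx',(400+i)/4)
    o=polar(c,p,.066,.062,.078); print((np.arange(1160,1340,4)/4).astype(int).tolist(), o.mean(0)[1160:1340:4].round().astype(int).tolist())
E
```

```text
[ 0.54864075  0.15380813 -0.01472288] [ 0.15 -0.04  0.08  0.04 -0.22 -0.01]
[ 0.54864075  0.15380813 -0.016     ]
idx 144.75
[290, 291, 292, 293, 294, 295, 296, 297, 298, 299, 300, 301, 302, 303, 304, 305, 306, 307, 308, 309, 310, 311, 312, 313, 314, 315, 316, 317, 318, 319, 320, 321, 322, 323, 324, 325, 326, 327, 328, 329, 330, 331, 332, 333, 334] [103, 100, 96, 96, 100, 106, 109, 109, 107, 106, 107, 107, 104, 105, 107, 107, 105, 105, 102, 90, 70, 53, 42, 35, 33, 42, 60, 72, 62, 38, 33, 44, 60, 81, 100, 109, 108, 107, 107, 105, 103, 106, 107, 106, 106]
idx 151.25
[290, 291, 292, 293, 294, 295, 296, 297, 298, 299, 300, 301, 302, 303, 304, 305, 306, 307, 308, 309, 310, 311, 312, 313, 314, 315, 316, 317, 318, 319, 320, 321, 322, 323, 324, 325, 326, 327, 328, 329, 330, 331, 332, 333, 334] [137, 138, 138, 138, 137, 136, 136, 137, 138, 136, 130, 121, 110, 98, 85, 73, 63, 56, 53, 55, 62, 70, 80, 88, 93, 95, 94, 94, 96, 101, 107, 113, 120, 126, 133, 136, 138, 139, 141, 144, 147, 149, 151, 154, 156]
```

View pics/pol0.png

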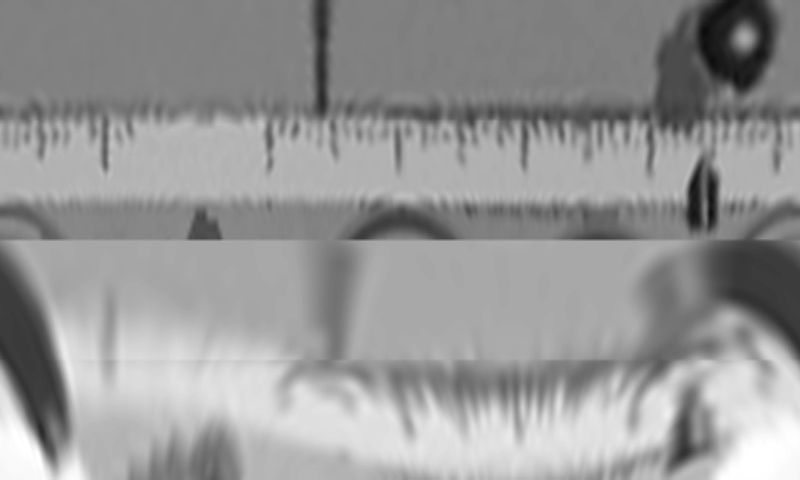

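The top view is consistent: the first scale line comes out at 121.05°. The index is at 144.75°, the pointer line at about 317° and the knob at about 325°, so the dial has to turn about +172°. I'll move over with the fingers shut.

drive_tool(
  motion=[-0.33,-0.14,0,0,-0.67,-0.29,0,0,-1,-0.43,0,0],
  jaw=0,
)

```text
t: 0.48
eef_pos: [0.2773, 0.4875, 0.222]
eef_rot: [0.149, 0.989, -0.0, -0.0]
contact_force: [-0.1, 0.9, 0.2]
width: 0.696
finger_force: 0.0
```

drive_tool(
  motion=[-0.33,-0.14,0,0,-0.67,-0.29,0,0,-1,-0.43,0,0],
)

```text
t: 0.85
eef_pos: [0.3769, 0.4026, 0.2221]
eef_rot: [0.149, 0.989, -0.0, -0.0]
contact_force: [0.7, 1.2, 0.8]
width: 0.355
finger_force: 0.0
```

drive_tool(
  motion=[-0.33,-0.14,0,0,-0.67,-0.29,0,0,-1,-0.43,0,0],
)

```text
t: 1.23
eef_pos: [0.4763, 0.3179, 0.2221]
eef_rot: [0.149, 0.989, -0.0, -0.0]
contact_force: [-0.1, 1.1, 0.3]
width: 0.019
finger_force: 0.0
```

drive_tool(
  motion=[-0.33,-0.14,0,0.33,-0.67,-0.29,0,0.67,-1,-0.43,0,1],
)

```text
t: 1.6
eef_pos: [0.5757, 0.2331, 0.222]
eef_rot: [0.403, 0.915, -0.0, -0.0]
contact_force: [-0.2, 0.9, -0.0]
width: 0.004
finger_force: 0.0
```

drive_tool(
  motion=[0,0,0,0.33,0,0,0,0.67,0,0,0,1,0,0,0,1],
)

```text
t: 2.1
eef_pos: [0.5747, 0.2342, 0.222]
eef_rot: [0.623, 0.782, -0.0, -0.0]
contact_force: [0.2, -0.1, 0.3]
width: 0.004
finger_force: 0.0
```

drive_tool(
  motion=[0,0,0.1,0.25,0,0,0.2,0.457,0,0,0.2,0.457,0,0,0.2,0.457],
)

```text
t: 2.6
eef_pos: [0.5749, 0.2344, 0.199]
eef_rot: [0.711, 0.703, 0.0, 0.0]
contact_force: [0.1, -0.1, 0.1]
width: 0.008
finger_force: 0.0
```

drive_tool(
  motion=[-0.05,0.16,0,0,-0.1,0.32,0,0,-0.1,0.32,0.3,0,-0.1,0.32,0.6,0,-0.1,0.32,0.8,0,-0.1,0.32,1,0,-0.1,0.32,1,0],
)

```text
t: 3.48
eef_pos: [0.612, 0.2214, 0.0767]
eef_rot: [0.712, 0.702, -0.002, -0.001]
contact_force: [-0.4, -0.4, 0.3]
width: 0.003
finger_force: 0.0
```

Run:
```python
from h import *
a=cap('top');b=cap('scene')
i1=cv2.resize(a['img'][150:250,128:248],(400,333),interpolation=3)
i2=cv2.resize(b['img'][160:243,180:280],(400,333),interpolation=3)
cv2.imwrite('pics/lev1.png',cv2.convertScaleAbs(np.hstack([i1,i2]),alpha=1.4))
```

```text
(no output)
```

View pics/lev1.png

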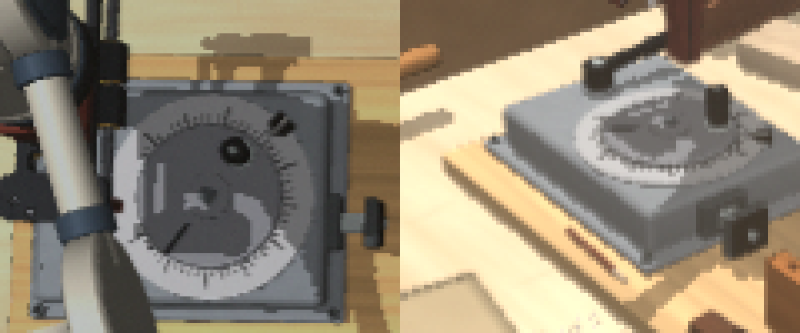

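drive_tool(
  motion=[0.03,0,0,0,0.06,0,0,0,0.09,0,0,0,0.11,0,0,0,0.11,0,0,0],
)

```text
t: 4.2
eef_pos: [0.6134, 0.235, 0.0788]
eef_rot: [0.712, 0.702, 0.0, 0.0]
contact_force: [0.4, -0.6, 0.2]
width: 0.007
finger_force: 0.3
```

drive_tool(
  motion=[0.034,0.009,0,-0.125,0.069,0.015,0,-0.25,0.104,0.019,0,-0.375,0.138,0.02,0,-0.5,0.174,0.021,0,-0.625,0.209,0.018,0,-0.75,0.244,0.013,0,-0.875,0.278,0.006,0,-1],
)

```text
t: 5.2
eef_pos: [0.6146, 0.2679, 0.0786]
eef_rot: [0.506, 0.863, -0.0, 0.0]
contact_force: [1.1, -1.4, 1.2]
width: 0.005
finger_force: 1.0
```

drive_tool(
  motion=[0.034,0.009,0,-0.125,0.069,0.015,0,-0.25,0.104,0.019,0,-0.375,0.138,0.02,0,-0.5,0.174,0.021,0,-0.625,0.209,0.018,0,-0.75,0.244,0.013,0,-0.875,0.278,0.006,0,-1],
)

```text
t: 6.2
eef_pos: [0.5993, 0.2978, 0.0787]
eef_rot: [0.265, 0.964, 0.0, 0.001]
contact_force: [2.0, -0.4, 1.1]
width: 0.006
finger_force: 1.0
```

drive_tool(
  motion=[0.034,0.009,0,-0.125,0.069,0.015,0,-0.25,0.09,0.018,0,-0.33,0.104,0.019,0,-0.375,0.104,0.019,0,-0.375],
)

```text
t: 6.82
eef_pos: [0.5894, 0.3063, 0.0787]
eef_rot: [0.171, 0.985, 0.0, 0.0]
contact_force: [1.4, 0.6, -0.6]
width: 0.005
finger_force: 0.7
```

drive_tool(
  motion=[0.01,0,0,0,0.02,0,0,0,0.03,0,0,0,0.03,0,0,0],
)

```text
t: 7.32
eef_pos: [0.5879, 0.3067, 0.0788]
eef_rot: [0.171, 0.985, 0.0, 0.002]
contact_force: [9.6, 0.7, -1.3]
width: 0.005
finger_force: 4.3
```

drive_tool(
  motion=[-0.08,0,0,0,-0.15,0,0,0,-0.15,0,-0.35,0,-0.15,0,-0.7,0,-0.15,0,-1,0],
)

```text
t: 7.95
eef_pos: [0.603, 0.301, 0.2002]
eef_rot: [0.171, 0.985, 0.0, -0.0]
contact_force: [0.9, 0.3, 0.1]
width: 0.006
finger_force: 0.0
```

drive_tool(
  motion=[-0.03,-0.27,0,0,-0.07,-0.54,0,0,-0.1,-0.81,0,0],
)

```text
t: 8.32
eef_pos: [0.5812, 0.2046, 0.1984]
eef_rot: [0.17, 0.985, -0.0, -0.001]
contact_force: [0.1, 0.4, 0.1]
width: 0.007
finger_force: 0.0
```

drive_tool(
  motion=[-0.03,-0.27,0,0.33,-0.07,-0.54,0,0.67,-0.1,-0.81,0,1],
)

```text
t: 8.7
eef_pos: [0.5598, 0.1089, 0.1985]
eef_rot: [0.422, 0.906, -0.0, -0.001]
contact_force: [-0.1, 0.3, 0.9]
width: 0.007
finger_force: 0.0
```

drive_tool(
  motion=[0,0,0,0.33,0,0,0,0.67,0,0,0,1],
)

```text
t: 9.07
eef_pos: [0.56, 0.1098, 0.1985]
eef_rot: [0.643, 0.766, -0.0, -0.0]
contact_force: [-0.3, -0.9, 0.3]
width: 0.004
finger_force: 0.0
```

drive_tool(
  motion=[0,0,0,0.33,0,0,0,0.67,0,0,0,1],
)

```text
t: 9.45
eef_pos: [0.5601, 0.1099, 0.1985]
eef_rot: [0.819, 0.574, -0.0, -0.0]
contact_force: [0.2, -0.4, -0.3]
width: 0.007
finger_force: 0.0
```

drive_tool(
  motion=[0,0,0,0.3,0,0,0,0.55,0,0,0,0.55,0,0,0,0.55],
)

```text
t: 9.95
eef_pos: [0.5601, 0.11, 0.1985]
eef_rot: [0.891, 0.454, -0.0, -0.0]
contact_force: [0.2, -0.0, 0.1]
width: 0.006
finger_force: 0.0
```

drive_tool(
  motion=[0,0.016,0.4,0,0,0.016,0.75,0,0,0.016,1,0,0.03,0.016,1,0,0.055,0.016,1,0,0.075,0.016,1,0,0.075,0.016,1,0],
)

```text
t: 10.82
eef_pos: [0.5678, 0.1164, 0.0801]
eef_rot: [0.891, 0.453, 0.001, 0.0]
contact_force: [-0.4, -0.2, 1.3]
width: 0.008
finger_force: 0.6
```

drive_tool(
  motion=[0.02,0.01,0,-0.125,0.042,0.019,0,-0.25,0.063,0.027,0,-0.375,0.086,0.033,0,-0.5,0.108,0.037,0,-0.625,0.131,0.04,0,-0.75,0.154,0.042,0,-0.875,0.1765,0.042,0,-1],
)

```text
t: 11.82
eef_pos: [0.5844, 0.1301, 0.0801]
eef_rot: [0.743, 0.669, 0.001, 0.001]
contact_force: [-0.5, -2.0, 1.3]
width: 0.006
finger_force: 1.1
```

drive_tool(
  motion=[0.02,0.01,0,-0.125,0.042,0.019,0,-0.25,0.063,0.027,0,-0.375,0.086,0.033,0,-0.5,0.108,0.037,0,-0.625,0.131,0.04,0,-0.75,0.154,0.042,0,-0.875,0.1765,0.042,0,-1],
)

```text
t: 12.82
eef_pos: [0.592, 0.1507, 0.0801]
eef_rot: [0.545, 0.839, 0.001, 0.001]
contact_force: [0.9, -1.7, 0.7]
width: 0.006
finger_force: 1.1
```

drive_tool(
  motion=[0.02,0.01,0,-0.125,0.042,0.019,0,-0.25,0.063,0.027,0,-0.375,0.086,0.033,0,-0.5,0.108,0.037,0,-0.625,0.131,0.04,0,-0.75,0.154,0.042,0,-0.875,0.1765,0.042,0,-1],
)

```text
t: 13.82
eef_pos: [0.5882, 0.1723, 0.0802]
eef_rot: [0.309, 0.951, 0.001, 0.002]
contact_force: [2.2, -2.3, 1.3]
width: 0.004
finger_force: 1.1
```

drive_tool(
  motion=[0.02,0.01,0,-0.125,0.042,0.019,0,-0.25,0.063,0.027,0,-0.375,0.086,0.033,0,-0.5,0.108,0.037,0,-0.625,0.131,0.04,0,-0.75,0.154,0.042,0,-0.875,0.1765,0.042,0,-1],
)

```text
t: 14.82
eef_pos: [0.5742, 0.1892, 0.0803]
eef_rot: [0.052, 0.999, 0.001, 0.002]
contact_force: [2.9, -1.4, 0.7]
width: 0.005
finger_force: 1.2
```

Run:
```python
from h import *
a=cap('top')
i1=cv2.resize(a['img'][150:250,128:248],(480,400),interpolation=3)
cv2.imwrite('pics/d1.png',cv2.convertScaleAbs(i1,alpha=1.4))
```

```text
(no output)
```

View pics/d1.png

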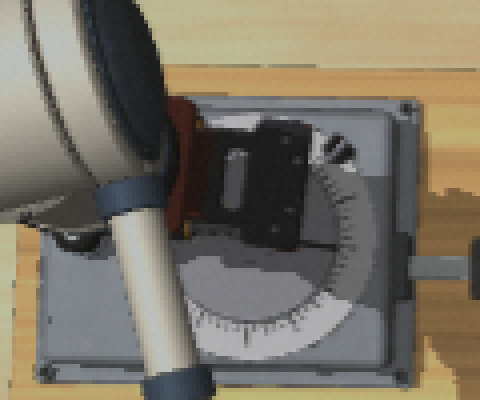

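```bash
cat >> h.py <<'E'
def meas(c,lo,hi,r0=.04,r1=.050,z=.068,w=3):
    """dark centroid (station deg) between lo and hi, on the dial face"""
    p=np.load('p.npy'); m=polar(c,p,z,r0,r1).mean(0)
    i0=int(lo*4); s=m[i0:int(hi*4)]; s=cv2.GaussianBlur(s.reshape(1,-1).astype(np.float32),(0,0),2).ravel(); i=i0+s.argmin()
    k=np.arange(i-w*4,i+w*4+1); g=np.clip(np.median(s)-m[k],0,None); return (g*k).sum()/g.sum()/4
E
python3 - <<'E'
from h import *
a=np.load('pics/top.npz');print(meas(a,255,290))
p=np.load('p.npy');m=polar(a,p,.068,.046,.051).mean(0);print(m[1000:1180:8].round())
E
```

```text
262.88747511635626
[52. 50. 51. 53. 52. 40. 24. 24. 43. 53. 52. 51. 52. 51. 49. 50. 51. 51.
 53. 54. 51. 51. 53.]
```

drive_tool(
  motion=[0.02,0.01,0,-0.125,0.042,0.019,0,-0.25,0.063,0.027,0,-0.375,0.086,0.033,0,-0.5,0.108,0.037,0,-0.625,0.131,0.04,0,-0.75,0.154,0.042,0,-0.875,0.1765,0.042,0,-1],
)

```text
t: 15.88
eef_pos: [0.5535, 0.1968, 0.0802]
eef_rot: [-0.207, 0.978, 0.0, 0.002]
contact_force: [2.5, 1.0, 1.1]
width: 0.005
finger_force: 1.2
```

drive_tool(
  motion=[0.02,0.01,0,-0.125,0.042,0.019,0,-0.25,0.063,0.027,0,-0.375,0.086,0.033,0,-0.5,0.108,0.037,0,-0.625,0.108,0.037,0,-0.625],
)

```text
t: 16.62
eef_pos: [0.5394, 0.1956, 0.08]
eef_rot: [-0.363, 0.932, 0.0, 0.002]
contact_force: [1.1, 2.2, 1.4]
width: 0.006
finger_force: 1.0
```

Run:
```python
from h import *
a=cap('top');p=np.load('p.npy')
print(meas(a,295,325))
m=polar(a,p,.068,.042,.050).mean(0);print(m[1160:1320:4].round().astype(int).tolist())
o=polar(a,p,.066,.062,.078).mean(0);print(o[1220:1320:4].round().astype(int).tolist())
A=polar(a,p,.068,.03,.052)[:,1080:1400];B=polar(a,p,.066,.053,.082)[:,1080:1400]
i1=cv2.resize(a['img'][150:250,128:248],(480,400),interpolation=3)
i2=cv2.cvtColor(cv2.resize(np.vstack([A,B]),(320,400)),cv2.COLOR_GRAY2BGR)
cv2.imwrite('pics/d2.png',cv2.convertScaleAbs(np.hstack([i1,i2]),alpha=1.6))
```

```text
311.45781992910867
[52, 52, 53, 53, 53, 53, 53, 52, 52, 54, 59, 68, 77, 85, 88, 89, 86, 79, 66, 48, 32, 23, 25, 34, 44, 51, 53, 53, 53, 58, 67, 76, 85, 90, 90, 88, 85, 82, 76, 69]
[72, 71, 72, 72, 67, 54, 40, 30, 26, 25, 33, 47, 58, 50, 30, 26, 36, 54, 80, 105, 116, 116, 114, 114, 112]
```

View pics/d2.png

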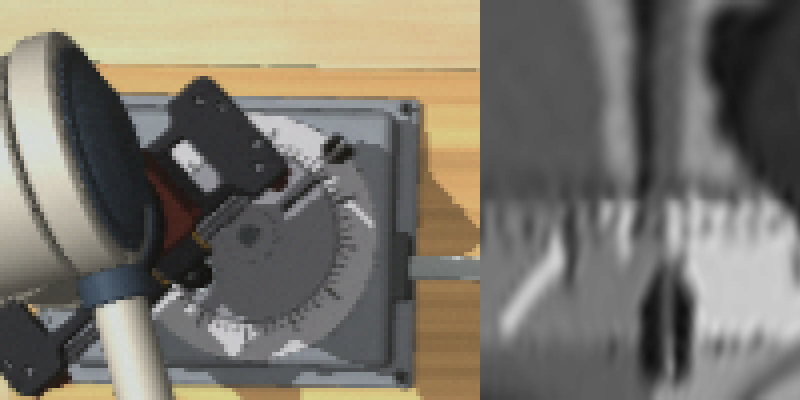

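drive_tool(
  motion=[0.012,0.006,0,-0.075,0.025,0.012,0,-0.15,0.025,0.012,0,-0.15,0.025,0.012,0,-0.15],
)

```text
t: 17.18
eef_pos: [0.5357, 0.1942, 0.079]
eef_rot: [-0.399, 0.917, 0.0, 0.0]
contact_force: [1.3, 2.0, 0.8]
width: 0.006
finger_force: 1.0
```

Run:
```python
from h import *
a=cap('top');p=np.load('p.npy')
print(meas(a,300,325),meas(a,300,325,.044,.0505))
for r0,r1 in((.034,.04),(.04,.046),(.046,.051)): m=polar(a,p,.068,r0,r1).mean(0);print(m[1220:1320:4].round().astype(int).tolist())
o=polar(a,p,.066,.062,.078).mean(0);print(o[1220:1320:4].round().astype(int).tolist())
```

```text
316.2277169105192 316.22600074531226
[93, 92, 91, 88, 81, 72, 62, 52, 43, 33, 26, 22, 24, 31, 41, 51, 60, 67, 74, 80, 84, 85, 80, 71, 58]
[91, 92, 90, 85, 79, 72, 64, 57, 49, 38, 28, 23, 25, 33, 45, 56, 67, 76, 84, 89, 91, 90, 88, 85, 82]
[80, 88, 89, 85, 81, 76, 68, 59, 50, 39, 28, 22, 25, 35, 47, 56, 63, 72, 81, 86, 86, 83, 84, 87, 88]
[71, 71, 71, 72, 67, 54, 39, 30, 25, 25, 32, 46, 54, 46, 28, 24, 33, 47, 68, 89, 102, 109, 113, 115, 112]
```

drive_tool(
  motion=[-0.08,0,0,0,-0.15,0,0,0,-0.15,0,-0.35,0,-0.15,0,-0.7,0,-0.15,0,-1,0],
)

```text
t: 17.85
eef_pos: [0.5479, 0.2074, 0.1998]
eef_rot: [-0.4, 0.917, -0.0, -0.0]
contact_force: [-0.5, -0.6, -0.0]
width: 0.002
finger_force: 0.0
```

drive_tool(
  motion=[-0.22,0.22,0,0.33,-0.45,0.45,0,0.67,-0.67,0.67,0,1],
)

```text
t: 18.23
eef_pos: [0.5435, 0.3222, 0.1981]
eef_rot: [-0.146, 0.989, -0.0, -0.0]
contact_force: [0.7, -0.0, -0.9]
width: 0.001
finger_force: 0.0
```

drive_tool(
  motion=[0,0,0,0.33,0,0,0,0.67,0,0,0,1],
)

```text
t: 18.6
eef_pos: [0.5435, 0.3213, 0.1978]
eef_rot: [0.115, 0.993, -0.001, -0.001]
contact_force: [-0.4, -0.4, 0.1]
width: 0.004
finger_force: 0.0
```

drive_tool(
  motion=[0,0,0,0.2,0,0,0,0.2,0,0,0,0.2],
)

```text
t: 18.98
eef_pos: [0.5435, 0.3209, 0.1983]
eef_rot: [0.163, 0.987, -0.0, -0.0]
contact_force: [-0.3, -0.1, 0.9]
width: 0.006
finger_force: 0.0
```

Run:
```python
from h import *
a=cap('top');p=np.load('p.npy')
print(meas(a,300,330),meas(a,300,330,.044,.0505))
for r0,r1 in((.034,.04),(.04,.046),(.046,.051)): m=polar(a,p,.068,r0,r1).mean(0);print(m[1220:1320:4].round().astype(int).tolist())
o=polar(a,p,.066,.062,.078).mean(0);print(o[1220:1320:4].round().astype(int).tolist())
A=polar(a,p,.068,.03,.052)[:,1080:1400];B=polar(a,p,.066,.053,.082)[:,1080:1400]
i1=cv2.resize(a['img'][150:250,128:248],(480,400),interpolation=3)
i2=cv2.cvtColor(cv2.resize(np.vstack([A,B]),(320,400)),cv2.COLOR_GRAY2BGR)
cv2.imwrite('pics/d3.png',cv2.convertScaleAbs(np.hstack([i1,i2]),alpha=1.6))
```

```text
316.2000924857731 316.171532071588
[89, 89, 90, 90, 91, 91, 89, 83, 72, 56, 42, 35, 39, 51, 67, 80, 89, 93, 92, 91, 89, 89, 89, 89, 89]
[89, 89, 89, 89, 90, 90, 89, 87, 78, 63, 47, 37, 42, 56, 73, 86, 92, 92, 90, 90, 90, 89, 89, 89, 89]
[82, 85, 85, 83, 83, 86, 89, 87, 78, 63, 45, 37, 42, 58, 75, 85, 86, 85, 86, 86, 84, 81, 81, 84, 86]
[113, 111, 111, 108, 95, 73, 55, 45, 37, 34, 44, 64, 76, 65, 41, 36, 47, 63, 86, 106, 115, 114, 112, 112, 110]
```

View pics/d3.png

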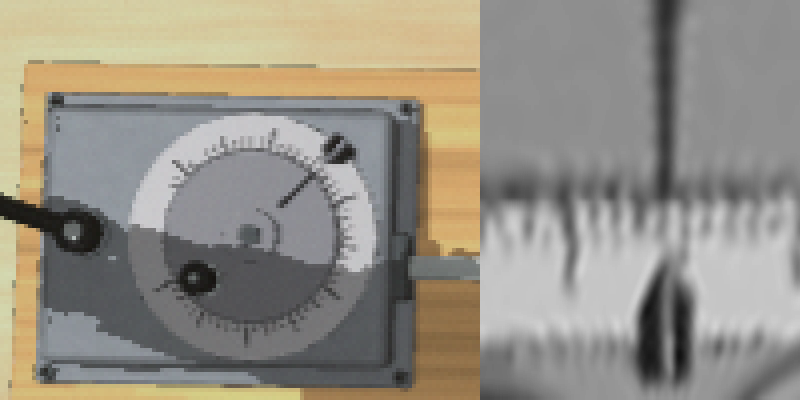

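Run:
```python
from h import *
from scipy.interpolate import CubicSpline
p=np.load('p.npy'); acc=[]
A=[cap('top') for _ in range(4)]
img=np.mean([c['img'].astype(float) for c in A],0); c=dict(A[0]);c['img']=img.round().astype(np.uint8)
for z in(.066,):
  for r in(.064,.067,.070,.073,.076):
    m=polar(c,p,z,r-.0015,r+.0015,14400,7).mean(0)/1.
    s=m[3140*4:3200*4]; i=s.argmax(); g=np.clip(s-s.max()+12,0,None); print(z,r,314+i/40, 314+(g*np.arange(len(s))).sum()/g.sum()/40)
for r in(.034,.038,.042,.046,.050):
    m=polar(c,p,.068,r-.001,r+.001,14400,5).mean(0); k=np.arange(12400,12900); g=np.clip(80-m[k],0,None); print(r,(g*k).sum()/g.sum()/40)
# scale lines just outside rim
m=polar(c,p,.062,.054,.057,14400,7).mean(0)
for k in (25,26,27,28,29,30,31,32,36,37,38,39,40):
    e=121+np.degrees(.1*k); q=np.arange(int((e-2.5)*40),int((e+2.5)*40)); g=np.clip(np.median(m[q])-m[q],0,None); print(k,round((g*q).sum()/g.sum()/40-e,2),end='; ')
```

```text
0.066 0.064 319.975 318.5913282488114
0.066 0.067 316.8 316.79531153290696
0.066 0.07 316.675 316.7230098083942
0.066 0.073 316.975 317.01512927551846
0.066 0.076 317.225 317.1077105666156
0.034 316.119798968948
0.038 316.1658367060815
0.042 316.2265926780052
0.046 316.25449953272533
0.05 316.22871974414267
25 1.19; 26 0.25; 27 -0.81; 28 1.08; 29 1.54; 30 -0.31; 31 0.31; 32 0.13; 36 0.17; 37 0.63; 38 0.55; 39 0.19; 40 0.85;
```

The index is at 316.2° and the pointer line at about 316.9°, so it's about 0.7° short. I'll go back the same way and nudge the knob about 0.45 mm.

drive_tool(
  motion=[0,0,0,-0.33,0,0,0,-0.67,0,0,0,-1],
)

```text
t: 19.6
eef_pos: [0.5435, 0.3208, 0.1987]
eef_rot: [-0.1, 0.995, 0.0, 0.0]
contact_force: [-0.5, 0.0, -0.5]
width: 0.003
finger_force: 0.0
```

drive_tool(
  motion=[0,0,0,-0.33,0,0,0,-0.67,0,0,0,-1],
)

```text
t: 19.98
eef_pos: [0.5435, 0.3208, 0.1987]
eef_rot: [-0.354, 0.935, -0.0, 0.0]
contact_force: [-0.2, -0.2, -0.2]
width: 0.002
finger_force: 0.0
```

drive_tool(
  motion=[0,0,0,-0.2,0,0,0,-0.2,0,0,0,-0.2],
)

```text
t: 20.35
eef_pos: [0.5435, 0.3208, 0.1987]
eef_rot: [-0.399, 0.917, 0.0, -0.0]
contact_force: [-0.4, -0.5, -0.7]
width: 0.005
finger_force: 0.0
```

drive_tool(
  motion=[0.22,-0.22,0,0,0.45,-0.45,0,0,0.67,-0.67,0,0,0.67,-0.67,0,0],
)

```text
t: 20.85
eef_pos: [0.548, 0.2052, 0.1991]
eef_rot: [-0.398, 0.918, -0.0, 0.0]
contact_force: [0.5, -0.1, -0.4]
width: 0.013
finger_force: 0.0
```

drive_tool(
  motion=[0,0,0.35,0,0,0,0.7,0,0,0,1,0,0,0,1,0,0.07,0,1,0,0.12,0,1,0,0.14,0,1,0,0.14,0,1,0],
)

```text
t: 21.85
eef_pos: [0.5365, 0.1948, 0.0796]
eef_rot: [-0.399, 0.917, -0.0, 0.001]
contact_force: [-0.1, 0.5, -0.5]
width: -0.0
finger_force: 0.0
```

drive_tool(
  motion=[0.005,0,0,0,0.01,0,0,0,0.014,0,0,0,0.014,0,0,0,0.014,0,0,0],
)

```text
t: 22.48
eef_pos: [0.5352, 0.1938, 0.0788]
eef_rot: [-0.4, 0.917, 0.0, 0.0]
contact_force: [1.5, 0.8, 0.5]
width: 0.011
finger_force: 1.0
```

Run:
```python
from h import *
a=cap('top');p=np.load('p.npy')
print(meas(a,305,325),meas(a,305,325,.044,.0505))
for r0,r1 in((.034,.04),(.04,.046),(.046,.051)): m=polar(a,p,.068,r0,r1).mean(0);print(m[1220:1320:4].round().astype(int).tolist())
o=polar(a,p,.066,.062,.078).mean(0);print(o[1220:1320:4].round().astype(int).tolist())
```

```text
316.942166782588 316.8475927518365
[92, 91, 89, 85, 79, 71, 63, 54, 46, 38, 29, 23, 20, 21, 26, 36, 48, 60, 70, 79, 83, 81, 72, 58, 44]
[92, 92, 90, 85, 77, 66, 56, 50, 47, 41, 33, 25, 21, 22, 30, 43, 59, 74, 84, 89, 90, 89, 87, 83, 80]
[80, 88, 89, 84, 79, 72, 62, 54, 47, 41, 33, 24, 20, 26, 40, 57, 71, 82, 88, 89, 86, 84, 84, 85, 84]
[71, 70, 71, 72, 67, 54, 39, 30, 26, 25, 32, 46, 55, 46, 28, 24, 33, 47, 69, 92, 107, 113, 115, 115, 112]
```

drive_tool(
  motion=[-0.08,0,0,0,-0.154,0,0,0,-0.154,0,-0.35,0,-0.154,0,-0.7,0,-0.154,0,-1,0],
)

```text
t: 23.15
eef_pos: [0.548, 0.2075, 0.2001]
eef_rot: [-0.4, 0.917, -0.0, 0.0]
contact_force: [0.6, 0.5, -0.4]
width: 0.004
finger_force: 0.0
```

drive_tool(
  motion=[-0.22,0.22,0,0.33,-0.45,0.45,0,0.67,-0.67,0.67,0,1],
)

```text
t: 23.52
eef_pos: [0.5436, 0.3222, 0.1983]
eef_rot: [-0.146, 0.989, -0.0, -0.0]
contact_force: [0.4, -0.0, 0.0]
width: 0.008
finger_force: 0.0
```

drive_tool(
  motion=[0,0,0,0.33,0,0,0,0.67,0,0,0,1],
)

```text
t: 23.9
eef_pos: [0.5436, 0.3213, 0.198]
eef_rot: [0.115, 0.993, -0.0, -0.0]
contact_force: [-0.4, 0.1, 0.2]
width: 0.005
finger_force: 0.0
```

drive_tool(
  motion=[0,0,0,0.2,0,0,0,0.2,0,0,0,0.2],
)

```text
t: 24.28
eef_pos: [0.5435, 0.321, 0.1983]
eef_rot: [0.163, 0.987, -0.0, -0.0]
contact_force: [0.5, 0.2, 0.2]
width: 0.006
finger_force: 0.0
```

Run:
```python
from h import *
a=cap('top');print(meas(a,300,330),meas(a,300,330,.044,.0505))
```

```text
317.2724764993877 317.24889948054476
```

drive_tool(
  motion=[0,0,0.35,0,0,0,0.7,0,0,0,1,0,0,0,1,0,-0.04,0,1,0,-0.07,0,1,0,-0.08,0,1,0,-0.08,0,1,0],
)

```text
t: 25.32
eef_pos: [0.5531, 0.3178, 0.0795]
eef_rot: [0.164, 0.986, 0.0, 0.001]
contact_force: [-0.7, 0.1, 0.4]
width: 0.006
finger_force: 0.1
```

drive_tool(
  motion=[-0.034,0.009,0,0.125,-0.069,0.015,0,0.25,-0.104,0.019,0,0.375,-0.138,0.02,0,0.5,-0.174,0.021,0,0.625,-0.209,0.018,0,0.75,-0.244,0.013,0,0.875,-0.278,0.006,0,1],
)

```text
t: 26.32
eef_pos: [0.5843, 0.3079, 0.079]
eef_rot: [0.415, 0.91, 0.0, -0.0]
contact_force: [-2.7, 0.9, 2.0]
width: 0.004
finger_force: 1.1
```

drive_tool(
  motion=[-0.034,0.009,0,0.125,-0.069,0.015,0,0.25,-0.104,0.019,0,0.375,-0.138,0.02,0,0.5,-0.174,0.021,0,0.625,-0.209,0.018,0,0.75,-0.244,0.013,0,0.875,-0.278,0.006,0,1],
)

```text
t: 27.32
eef_pos: [0.6069, 0.2834, 0.079]
eef_rot: [0.636, 0.772, 0.001, -0.0]
contact_force: [-1.1, 2.6, 0.7]
width: 0.003
finger_force: 1.1
```

drive_tool(
  motion=[-0.034,0.009,0,0.125,-0.069,0.015,0,0.25,-0.09,0.018,0,0.33,-0.104,0.019,0,0.375,-0.104,0.019,0,0.375],
)

```text
t: 27.95
eef_pos: [0.6117, 0.2713, 0.079]
eef_rot: [0.708, 0.706, 0.0, 0.0]
contact_force: [0.3, 2.9, 1.4]
width: 0.008
finger_force: 1.1
```

drive_tool(
  motion=[-0.01,0,0,0,-0.02,0,0,0,-0.03,0,0,0,-0.03,0,0,0],
)

```text
t: 28.45
eef_pos: [0.6116, 0.271, 0.0792]
eef_rot: [0.707, 0.707, 0.003, -0.001]
contact_force: [2.3, 12.6, 0.3]
width: 0.007
finger_force: 6.0
```

The lever is at its stop. I'll retreat and verify.

drive_tool(
  motion=[0.1,0,0,0,0.2,0,0,0,0.2,0,-0.35,0,0.2,0,-0.7,0,0.2,0,-1,0],
)

```text
t: 29.08
eef_pos: [0.6116, 0.2915, 0.2001]
eef_rot: [0.708, 0.706, -0.0, 0.0]
contact_force: [-0.1, 0.7, -0.1]
width: 0.005
finger_force: 0.0
```

drive_tool(
  motion=[0.3,0,0,0,0.6,0,0,0,1,0,0,0,1,0,0,0],
)

```text
t: 29.58
eef_pos: [0.6106, 0.4146, 0.1963]
eef_rot: [0.707, 0.708, -0.001, -0.0]
contact_force: [-0.4, -0.6, 0.2]
width: 0.007
finger_force: 0.0
```

Run:
```python
from h import *
a=cap('top');print(meas(a,300,330),meas(a,300,330,.044,.0505))
i1=cv2.resize(a['img'][155:265,128:348],(800,400),interpolation=3)
cv2.imwrite('pics/fin.png',cv2.convertScaleAbs(i1,alpha=1.5))
```

```text
317.2625023226602 317.24234619476357
```

View pics/fin.png

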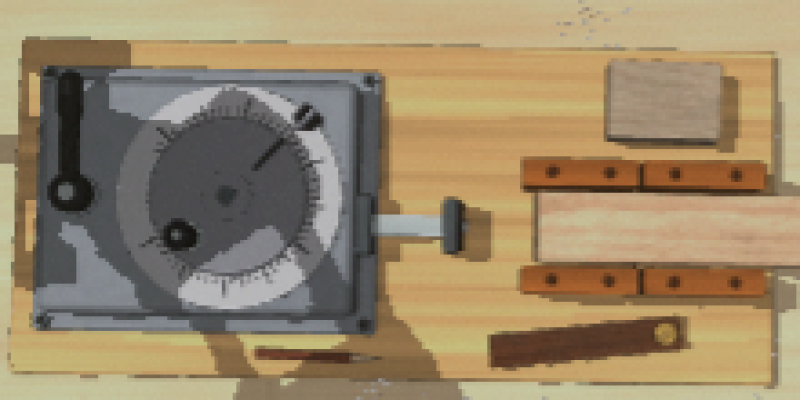

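The lever (70,75)–(70,195) is back along +x. The index points at the pointer (305,120), and everything else is where it was.

```bash
python3 -c "
from plant import env; print(env.sign_off())"
```

```text
the job is handed in; nothing more can be done
None
```

The job is handed in: the lever was swung fully open, the dial set to within about 0.4° of the memory pointer line by the camera, and the lever swung back to its clamped stop, with the pointer, timber and loose things looking undisturbed in the last picture.

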